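# Seasoning pots from tray to rack, in cooking order

### The arm

A 6-joint arm with a two-finger parallel gripper is mounted at the origin on the work surface. World frame = base frame: x ahead of the robot, y to its left, z up, the work surface at z = 0. Lengths are in m, angles in degrees, forces in N, time in s.
With the tool pointing down it reaches from about 0.375 to 0.9 m from the base axis. Payload 3.1 kg.
Tool frame: the origin (TCP) lies at the very end of the fingers, on their centre line; the grasp point (between the pads) lies 19 mm behind it (bot.tcp_to_grasp is the distance from the TCP to the grasp point, in m); z points along the fingers, y is the direction in which the jaws open and shut (so a half turn about z gives the same grasp; the last joint's range is limited). The gripper opens to 87 mm and grips with 3 to 60 N. Pads are 19 mm wide; open, the fingers measure 117 mm over their backs; the gripper's body (75 mm by 190 mm) begins 51 mm behind the grasp point.
Start: joints at [57.554, 30.224, 82.088, -0, 67.689, -10.227], TCP at [0.236, 0.579, 0.223] pointing down, gripper open.
Joint ranges: [-176.69, 176.69], [-43.24, 126.21], [12.49, 139.97], [-82, 262], [0, 151.66], [-163.58, 163.58]. Speed limits (degrees/s): [159.86, 159.86, 180, 180, 180, 180].

### API

Orientations are given as a 3x3 rotation matrix whose columns are the frame's x, y, z axes.
In Python, from rig import telemetry, eyes, order, bot gives the robot as it stands. The module is installed in compiled form; this text tells all that it offers.
- The arm moves only by the tool servo_tool, never from a script. Its argument "targets" is a list of rows, each a list of 2 entries, a list of its own where there are three numbers: the shift along the tool's x, y, z in m, then the turn, a rotation vector about the tool's x, y, z in rad. In form: [[[tx, ty, tz], [wx, wy, wz]], ...]. A call has 1 to 12 rows; each row is the pose to reach, as a shift and turn from the pose commanded when the call began, along the tool's axes at that moment; what a row does not reach only later rows make up. A row lasts 1/8 s, in which the tool goes at most 62.5 mm and 10.7 degrees, less where a joint would pass 70% of its speed; a pose out of reach is approached as far as the arm can. A call with a gripper value outside its range is refused whole. "gripper" is the finger opening in m, from 0 to 0.087, set as the call begins (left out, the last holds). The fingers move at their own pace and stop on an object; the grip force is fixed at half the most. Time passes only in rows, so rows that repeat a pose let the fingers close. It gives the time, the measured TCP pose, the force and the opening at its end, in the units of the state.
- telemetry.read_state(): the state, without advancing time (a new reading comes with each control period).
- eyes.capture(name): name is "scene" or "top"; returns a dict with "pixels" (480x640x3 uint8, blue, green, red), "intrinsics" (3x3 intrinsics, pixels), "k1" (the pictures are not rectified: a ray, as slopes to the right and down, at radius r is drawn at 1 + k1 r^2 times it, then the intrinsics apply), "extrinsics" (4x4, takes a point from camera to world coordinates). Camera axes: x right, y down, z forward; pixel columns grow to the right and rows downward; lengths in m; the calibration is good to about 2 mm. A picture is of the moment at which its call begins. There is no depth.
- order.hand_in(): hands the job in, once; it reports no verdict.
The state is a dict: "time_s": time; "joint_positions": joint angles; "qvel": joint speeds; "tau": joint torques, N m; "position": TCP position; "tcp_rot": TCP orientation; "force": force on the tool from outside, world axes, zero at the start; "moment": the same for the moment, N m; "opening": opening from 0.0 (shut) to 1.0 (fully open).
Only numpy, scipy, OpenCV 4.12 (cv2) and the standard library are available. Lean on these libraries where they do the work, as an engineer would, in place of code of your own. Each camera call takes 0.05 s, during which the arm holds its last target. There are 200 camera calls.

### The job

The four seasoning pots stand on the tray in the order the cook uses them, counted from the tray's blue end. Move them to the rack in that same order counted from the rack's blue end (the blue ends face opposite ways), one pot standing upright on the floor of each bay. Set each pot down rather than dropping it, and do not tip any over.

Things in the scene. Friction and masses are not known exactly. Their poses are not given: they have to be found in the camera images.
- pot_red: loose white enamel pot, 48 mm diameter, straight sides to 46 mm; red lid fixed on (dome to 56 mm, round knob 16 mm wide to 68 mm). 110 to 230 g. Origin: centre of underside, z up; yaw means nothing. Starts within 5 mm of the red coaster's centre. Pots in a row are only some 28 mm apart: room for fingers is on the row's long sides (closing along tray or rack x).
- pot_yellow: loose white enamel pot, 48 mm diameter, straight sides to 46 mm; yellow lid fixed on (dome to 56 mm, round knob 16 mm wide to 68 mm). 110 to 230 g. Origin: centre of underside, z up; yaw means nothing. Starts within 5 mm of the yellow coaster's centre. Pots in a row are only some 28 mm apart: room for fingers is on the row's long sides (closing along tray or rack x).
- pot_green: loose white enamel pot, 48 mm diameter, straight sides to 46 mm; green lid fixed on (dome to 56 mm, round knob 16 mm wide to 68 mm). 110 to 230 g. Origin: centre of underside, z up; yaw means nothing. Starts within 5 mm of the green coaster's centre. Pots in a row are only some 28 mm apart: room for fingers is on the row's long sides (closing along tray or rack x).
- pot_black: loose white enamel pot, 48 mm diameter, straight sides to 46 mm; black lid fixed on (dome to 56 mm, round knob 16 mm wide to 68 mm). 110 to 230 g. Origin: centre of underside, z up; yaw means nothing. Starts within 5 mm of the black coaster's centre. Pots in a row are only some 28 mm apart: room for fingers is on the row's long sides (closing along tray or rack x).
- coaster_red: red square coaster, 70 x 66 x 3 mm, fixed to the tray's floor under the red pot; it stays and so shows where that pot stood. Origin: centre of underside; its top is 13 mm above the table; axes as the tray's. The four coasters lie on the tray's y axis at 114, 38, -38, -114 mm; which is where changes.
- coaster_yellow: yellow square coaster, 70 x 66 x 3 mm, fixed to the tray's floor under the yellow pot; it stays and so shows where that pot stood. Origin: centre of underside; its top is 13 mm above the table; axes as the tray's. The four coasters lie on the tray's y axis at 114, 38, -38, -114 mm; which is where changes.
- coaster_green: green square coaster, 70 x 66 x 3 mm, fixed to the tray's floor under the green pot; it stays and so shows where that pot stood. Origin: centre of underside; its top is 13 mm above the table; axes as the tray's. The four coasters lie on the tray's y axis at 114, 38, -38, -114 mm; which is where changes.
- coaster_black: black square coaster, 70 x 66 x 3 mm, fixed to the tray's floor under the black pot; it stays and so shows where that pot stood. Origin: centre of underside; its top is 13 mm above the table; axes as the tray's. The four coasters lie on the tray's y axis at 114, 38, -38, -114 mm; which is where changes.
- tray: fixed low wooden tray, 96 x 328 mm, a row of four coasters along its y axis. +y end: blue end board 40 mm high; other end plain, 16 mm high; long rims 16 mm high. Origin: centre of underside, on the table. Tray and rack lie side by side, lengths within 0.15 rad of world y, either one nearer the robot. An oil bottle (170 mm high), a bowl and a crock stand unlisted beyond the row ends.
- rack: fixed light-wood rack, 84 x 328 mm, four empty bays centred at x = 0, y = -114, -38, 38, 114 mm. -y end: blue end board 70 mm high (the tray's blue end is +y); other end plain, 55 mm high. Bay floors 40 mm above the origin; bays 72 mm along x, 70 along y; dividers rise 15 mm and long side lips (6 mm thick) 8 mm above the floor. Origin: centre of underside, on the table.
Mind the look-alikes: they are no part of the job. Leave any orange look-alike of the pot_red alone. Leave any purple look-alike of the pot_black alone.

How it is judged (in metres and radians):
At the end, for the whole second after the job is handed in: Each pot is in the rack bay with the same place from the blue end as its coaster has on the tray: within 17 mm along and 15 mm across of the bay's centre (anywhere it stands free), 4 mm of the bay floor's height, tilt below 0.1 rad, at rest (0.02 m/s, 0.3 rad/s) (((y of coaster_red in the frame of tray between 0.094 and 0.134 m and y of pot_red in the frame of rack between -0.131 and -0.097 m) or (y of coaster_red in the frame of tray between 0.018 and 0.058 m and y of pot_red in the frame of rack between -0.055 and -0.021 m) or (y of coaster_red in the frame of tray between -0.058 and -0.018 m and y of pot_red in the frame of rack between 0.021 and 0.055 m) or (y of coaster_red in the frame of tray between -0.134 and -0.094 m and y of pot_red in the frame of rack between 0.097 and 0.131 m)) and x of pot_red in the frame of rack between -0.015 and 0.015 m and z of pot_red in the frame of rack between 0.036 and 0.044 m and angle between each of pot_red, pot_yellow, pot_green, pot_black's own z axis and vertical below 0.1 rad and linear speed of each of pot_red, pot_yellow, pot_green, pot_black below 0.02 m/s and angular speed of each of pot_red, pot_yellow, pot_green, pot_black below 0.3 rad/s and ((y of coaster_yellow in the frame of tray between 0.094 and 0.134 m and y of pot_yellow in the frame of rack between -0.131 and -0.097 m) or (y of coaster_yellow in the frame of tray between 0.018 and 0.058 m and y of pot_yellow in the frame of rack between -0.055 and -0.021 m) or (y of coaster_yellow in the frame of tray between -0.058 and -0.018 m and y of pot_yellow in the frame of rack between 0.021 and 0.055 m) or (y of coaster_yellow in the frame of tray between -0.134 and -0.094 m and y of pot_yellow in the frame of rack between 0.097 and 0.131 m)) and x of pot_yellow in the frame of rack between -0.015 and 0.015 m and z of pot_yellow in the frame of rack between 0.036 and 0.044 m and ((y of coaster_green in the frame of tray between 0.094 and 0.134 m and y of pot_green in the frame of rack between -0.131 and -0.097 m) or (y of coaster_green in the frame of tray between 0.018 and 0.058 m and y of pot_green in the frame of rack between -0.055 and -0.021 m) or (y of coaster_green in the frame of tray between -0.058 and -0.018 m and y of pot_green in the frame of rack between 0.021 and 0.055 m) or (y of coaster_green in the frame of tray between -0.134 and -0.094 m and y of pot_green in the frame of rack between 0.097 and 0.131 m)) and x of pot_green in the frame of rack between -0.015 and 0.015 m and z of pot_green in the frame of rack between 0.036 and 0.044 m and ((y of coaster_black in the frame of tray between 0.094 and 0.134 m and y of pot_black in the frame of rack between -0.131 and -0.097 m) or (y of coaster_black in the frame of tray between 0.018 and 0.058 m and y of pot_black in the frame of rack between -0.055 and -0.021 m) or (y of coaster_black in the frame of tray between -0.058 and -0.018 m and y of pot_black in the frame of rack between 0.021 and 0.055 m) or (y of coaster_black in the frame of tray between -0.134 and -0.094 m and y of pot_black in the frame of rack between 0.097 and 0.131 m)) and x of pot_black in the frame of rack between -0.015 and 0.015 m and z of pot_black in the frame of rack between 0.036 and 0.044 m); the robot touches nothing.
It fails at once if a pot tips over (more than 0.6 rad) (angle between any of pot_red, pot_yellow, pot_green, pot_black's own z axis and vertical above 0.6 rad).
It fails at once if a pot is dropped: its underside is more than 65 mm above the table (25 mm above the rack's floor) while the fingers do not hold it ((height (world z) of pot_red above 0.065 m and contact force between pot_red and the fingers below 0.05 N) or (height (world z) of pot_yellow above 0.065 m and contact force between pot_yellow and the fingers below 0.05 N) or (height (world z) of pot_green above 0.065 m and contact force between pot_green and the fingers below 0.05 N) or (height (world z) of pot_black above 0.065 m and contact force between pot_black and the fingers below 0.05 N)).
It also fails if it takes over 96 s, if anything falls off the work surface, if the arm or the gripper's body presses on something with over 40 N, if the wrist force passes 120 N, or if a joint passes its speed limit or range.

## Working session

There is one attempt and no reset: what is moved stays moved. The work goes in short steps, Python scripts to look and compute and a tool call to move; the robot and the scene stay as the last step left them, time stands still between calls to the robot, and variables do not carry over. Pictures are saved under pics/ and viewed, about 12 in all and at most 16, crops included, and the job is handed in when it is done.

Besides the shell and the picture viewer there is one more tool, called after "Call:" as name(argument=value, ...), one argument or row to a line, values as JSON. servo_tool: Moves the arm, as the interface text tells. Its arguments: {"type":"object","properties":{"targets":{"type":"array","items":{"type":"array"}},"gripper":{"type":"number"}},"required":["targets"]}

```bash
mkdir -p pics
python3 - <<'E'
from rig import telemetry, eyes, bot
import cv2,numpy as np
s=telemetry.read_state();print(s['time_s'],s['position'],np.round(s['tcp_rot'],4).tolist(),s['opening'],s['force'])
for n in('scene','top'):
    c=eyes.capture(n);cv2.imwrite(f'pics/{n}0.png',c['pixels']);print(n,c['intrinsics'].tolist(),c['k1'],np.round(c['extrinsics'],4).tolist())
E
```

```text
0.0 [0.23591871 0.57796538 0.22158434] [[-0.9258, 0.3781, -0.0011], [0.3781, 0.9257, -0.0018], [0.0004, -0.0021, -1.0]] 0.9967034791944864 [ 0.03282608 -0.62633106 -0.04271453]
scene [[447.0748750110489, 0.0, 305.71577709568544], [0.0, 447.0748750110489, 235.86405658945182], [0.0, 0.0, 1.0]] -0.026489791002304537 [[0.106, 0.6481, -0.7542, 1.0223], [0.9942, -0.0822, 0.0691, -0.0577], [-0.0173, -0.7571, -0.6531, 0.4977], [0.0, 0.0, 0.0, 1.0]]
top [[585.6831864696875, 0.0, 314.1189041398872], [0.0, 585.6831864696875, 240.11958832555018], [0.0, 0.0, 1.0]] -0.08590760814564538 [[0.0149, -0.9836, 0.1797, 0.3027], [-0.9996, -0.0189, -0.0205, -0.0039], [0.0236, -0.1793, -0.9835, 1.0227], [0.0, 0.0, 0.0, 1.0]]
```

View pics/top0.png

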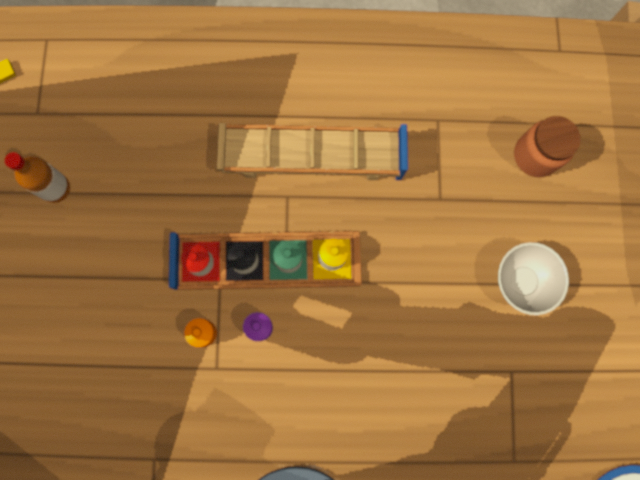

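View pics/scene0.png

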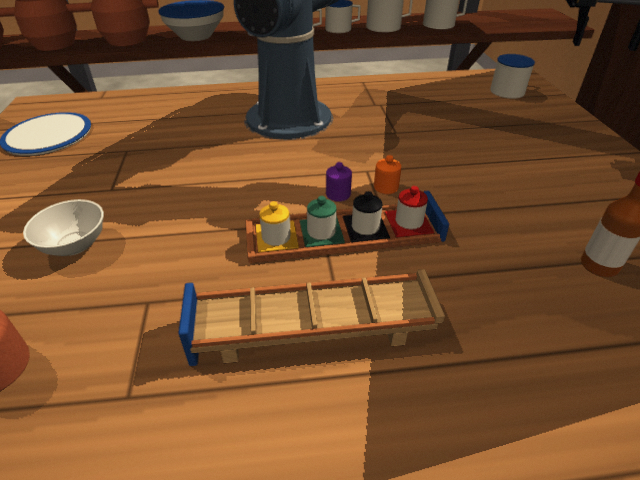

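Tray's blue end is at left (176,260), then red (200,262), black (245,260), green (289,257) and yellow (334,253). The rack's blue end is at right (403,151). Orange and purple decoys stand at (198,333) and (258,326). So from the rack's blue end the order is red, black, green, yellow.

```bash
cat > h.py <<'E'
import numpy as np,cv2
from rig import eyes,telemetry
def ray(c,u,v):
    K=c['intrinsics'];k=c['k1'];d=np.array([(u-K[0,2])/K[0,0],(v-K[1,2])/K[1,1]]);x=d.copy()
    for _ in range(20): x=d/(1+k*(x@x))
    E=c['extrinsics'];return E[:3,3],E[:3,:3]@np.array([x[0],x[1],1])
def onz(c,u,v,z):
    o,d=ray(c,u,v);return o+d*(z-o[2])/d[2]
def proj(c,P):
    E=c['extrinsics'];p=E[:3,:3].T@(np.array(P)-E[:3,3]);x=p[:2]/p[2];x=x*(1+c['k1']*(x@x))
    return np.array([c['intrinsics'][0,0]*x[0]+c['intrinsics'][0,2],c['intrinsics'][1,1]*x[1]+c['intrinsics'][1,2]])
def tri(a,b):
    (o1,d1),(o2,d2)=a,b;s=np.linalg.lstsq(np.c_[d1,-d2],o2-o1,rcond=None)[0]
    p,q=o1+d1*s[0],o2+d2*s[1];return (p+q)/2,np.linalg.norm(p-q)
E
python3 - <<'E'
from h import *
t=eyes.capture('top');s=eyes.capture('scene')
im=t['pixels'];hsv=cv2.cvtColor(im,cv2.COLOR_BGR2HSV);H,S,V=cv2.split(hsv)
roi=np.zeros(H.shape,bool);roi[110:300,150:430]=1
M={'red':((H<5)|(H>174))&(S>200)&(V>90),'yel':(H>24)&(H<33)&(S>190)&(V>120),'grn':(H>60)&(H<95)&(S>80),'blk':(V<50),'blue':(H>100)&(H<125)&(S>120)}
for k,m in M.items():
    m=(m&roi).astype('uint8');n,l,st,ce=cv2.connectedComponentsWithStats(m)
    for i in range(1,n):
        if st[i,4]>80:
            r=cv2.minAreaRect(np.argwhere(l==i)[:,::-1].astype('float32'));x,y,w,h,a=st[i]
            print(k,a,(x,y,w,h),np.round(r[0],1),np.round(r[1],1),round(r[2],1),onz(t,*r[0],.013).round(4))
a=cv2.resize(im[110:190,205:420],None,fx=3.7,fy=3.7,interpolation=cv2.INTER_CUBIC)
b=cv2.resize(s['pixels'][260:380,170:455],(796,335),interpolation=cv2.INTER_CUBIC)
w=max(a.shape[1],796);o=np.zeros((a.shape[0]+335,w,3),'uint8');o[:a.shape[0],:a.shape[1]]=a;o[a.shape[0]:,:796]=b
cv2.imwrite('pics/rack.png',o);print(o.shape)
E
```

```text
red 1121 (np.int32(182), np.int32(242), np.int32(37), np.int32(39)) [200. 261.] [38. 36.] 90.0 [0.4464 0.173  0.013 ]
yel 343 (np.int32(319), np.int32(242), np.int32(24), np.int32(24)) [330.5 255. ] [26.2 17.7] 45.0 [ 0.4613 -0.054   0.013 ]
yel 111 (np.int32(333), np.int32(266), np.int32(17), np.int32(12)) [341.  271.5] [11. 16.] 90.0 [ 0.4326 -0.0725  0.013 ]
grn 1072 (np.int32(271), np.int32(241), np.int32(35), np.int32(38)) [288.  259.5] [37. 34.] 90.0 [0.452 0.02  0.013]
blk 1020 (np.int32(226), np.int32(242), np.int32(37), np.int32(37)) [244. 260.] [36. 36.] 0.0 [0.4497 0.0965 0.013 ]
blue 312 (np.int32(400), np.int32(126), np.int32(7), np.int32(49)) [403. 150.] [48.  6.] 90.0 [ 0.6568 -0.1841  0.013 ]
blue 376 (np.int32(170), np.int32(234), np.int32(8), np.int32(54)) [173.5 260.5] [53.  7.] 90.0 [0.4464 0.2193 0.013 ]
(631, 796, 3)
```

View pics/rack.png

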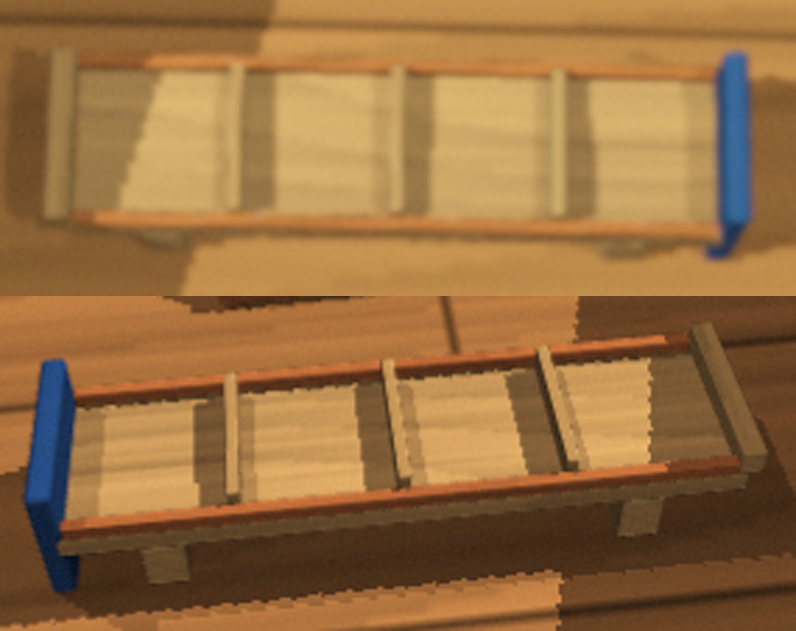

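Run:
```python
from h import *
t=eyes.capture('top');s=eyes.capture('scene')
T=lambda x,y:onz(t,204.6+x/3.7,109.6+y/3.7,Z)
S=lambda x,y:onz(s,169.7+x/2.793,259.7+(y-296)/2.793,Z)
Z=.055
print('top div ends');
for n,a,b,c,d in(('L',237,63,235,209),('M',398,66,399,212),('R',559,69,558,215)): p,q=T(a,b),T(c,d);print(n,p.round(4),q.round(4),((p+q)/2).round(4))
print('scene div')
for n,a,b,c,d in(('R',231,375,234,501),('M',389,362,405,487),('L',544,348,572,469)): p,q=S(a,b),S(c,d);print(n,p.round(4),q.round(4),((p+q)/2).round(4))
Z=.048;print('lips top')
for x,yu,yd in((150,61,216),(398,66,221),(640,71,228)): p,q=T(x,yu),T(x,yd);print(p.round(4),q.round(4),((p+q)/2).round(4))
print('lips scene')
for xu,yu,xd,yd in((150,388,150,518),(640,344,640,471)): p,q=S(xu,yu),S(xd,yd);print(p.round(4),q.round(4))
m=cv2.cvtColor(t['pixels'],cv2.COLOR_BGR2HSV)
# knob check pixels if pots centred
for n,p in(('red',(.4464,.173)),('blk',(.4497,.0965)),('grn',(.452,.02)),('yel',(.4552,-.0563))): print(n,'knob px top/scene',proj(t,(*p,.073)).round(1),proj(s,(*p,.073)).round(1))
a=cv2.resize(t['pixels'][225:300,160:370],None,fx=3.8,fy=3.8,interpolation=cv2.INTER_CUBIC)
b=cv2.resize(s['pixels'][180:265,240:450],None,fx=3.8,fy=3.8,interpolation=cv2.INTER_CUBIC)
cv2.imwrite('pics/tray.png',np.vstack([a,b]))
```

```text
top div ends
L [0.6792 0.0583 0.055 ] [0.6073 0.057  0.055 ] [0.6433 0.0576 0.055 ]
M [ 0.6795 -0.0177  0.055 ] [ 0.6075 -0.0193  0.055 ] [ 0.6435 -0.0185  0.055 ]
R [ 0.6799 -0.0939  0.055 ] [ 0.6078 -0.0934  0.055 ] [ 0.6438 -0.0936  0.055 ]
scene div
R [ 0.6084 -0.0931  0.055 ] [ 0.683  -0.0931  0.055 ] [ 0.6457 -0.0931  0.055 ]
M [ 0.6092 -0.0169  0.055 ] [ 0.6844 -0.0183  0.055 ] [ 0.6468 -0.0176  0.055 ]
L [0.6092 0.0592 0.055 ] [0.6835 0.0564 0.055 ] [0.6463 0.0578 0.055 ]
lips top
[0.6821 0.1001 0.048 ] [0.6053 0.097  0.048 ] [0.6437 0.0985 0.048 ]
[ 0.6822 -0.0178  0.048 ] [ 0.6053 -0.019   0.048 ] [ 0.6438 -0.0184  0.048 ]
[ 0.6826 -0.1333  0.048 ] [ 0.6046 -0.1327  0.048 ] [ 0.6436 -0.133   0.048 ]
lips scene
[ 0.6057 -0.1329  0.048 ] [ 0.6825 -0.1304  0.048 ]
[0.6059 0.1088 0.048 ] [0.6829 0.0882 0.048 ]
red knob px top/scene [193.9 255.7] [413.4 192.5]
blk knob px top/scene [240.5 254.6] [367.7 197.2]
grn knob px top/scene [287.3 254.1] [320.9 201.7]
yel knob px top/scene [333.7 253.1] [273.1 206.6]
```

View pics/tray.png

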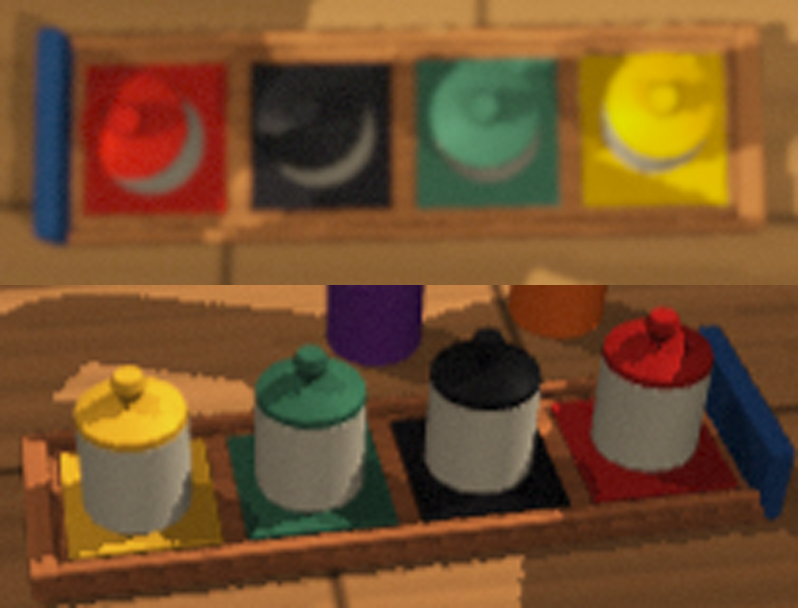

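Rack centre is about (0.645, -0.018) with yaw near 0. The bays in use order (red, black, green, yellow) are at y = -0.132, -0.056, 0.020 and 0.096. The pots are near y = 0.174, 0.097, 0.020 and -0.056, at x = 0.445 to 0.455. Moving above red with the jaws along world x.

Call:
servo_tool(
  gripper=0.087,
  targets=[
    [[-0.01,-0.009,0],[0,0,0.036]],
    [[-0.035,-0.03,0],[0,0,0.118]],
    [[-0.07,-0.059,0],[0,0,0.237]],
    [[-0.104,-0.089,0.01],[0,0,0.355]],
    [[-0.146,-0.124,0.02],[0,0,0.497]],
    [[-0.188,-0.16,0.03],[0,0,0.639]],
    [[-0.229,-0.195,0.04],[0,0,0.781]],
    [[-0.268,-0.228,0.05],[0,0,0.912]],
    [[-0.302,-0.257,0.06],[0,0,1.03]],
    [[-0.327,-0.278,0.068],[0,0,1.113]],
    [[-0.341,-0.29,0.073],[0,0,1.16]],
    [[-0.3475,-0.2955,0.073],[0,0,1.184]],
  ],
)

```text
time_s: 1.8
position: [0.4463, 0.1721, 0.1494]
tcp_rot: [[0.005, 1.0, -0.001], [1.0, -0.005, -0.0], [-0.0, -0.001, -1.0]]
force: [-0.2, -0.5, -0.5]
opening: 1.001
```

Call:
servo_tool(
  targets=[
    [[0.002,-0.001,0.01],[0,0,0]],
    [[0.002,-0.001,0.035],[0,0,0]],
    [[0.002,-0.001,0.06],[0,0,0]],
    [[0.002,-0.001,0.082],[0,0,0]],
    [[0.002,-0.001,0.1],[0,0,0]],
    [[0.002,-0.001,0.113],[0,0,0]],
    [[0.002,-0.001,0.12],[0,0,0]],
    [[0.002,-0.001,0.122],[0,0,0]],
    [[0.002,-0.001,0.122],[0,0,0]],
  ],
)

```text
time_s: 2.92
position: [0.4455, 0.1757, 0.0278]
tcp_rot: [[0.001, 1.0, 0.001], [1.0, -0.001, 0.0], [0.0, 0.001, -1.0]]
force: [1.1, -1.1, -0.2]
opening: 1.002
```

Call:
servo_tool(
  gripper=0.035,
  targets=[
    [[0,0,0],[0,0,0]],
    [[0,0,0],[0,0,0]],
    [[0,0,0],[0,0,0]],
    [[0,0,0],[0,0,0]],
    [[0,0,0],[0,0,0]],
    [[0,0,0],[0,0,0]],
    [[0,0,-0.002],[0,0,0]],
    [[0,0,-0.005],[0,0,0]],
  ],
)

```text
time_s: 3.92
position: [0.4451, 0.1756, 0.0325]
tcp_rot: [[0.001, 1.0, -0.001], [1.0, -0.001, -0.0], [-0.0, -0.001, -1.0]]
force: [-0.6, -0.3, -1.0]
opening: 0.54
```

Run:
```python
from h import *
print(telemetry.read_state()['force'])
t=eyes.capture('top');s=eyes.capture('scene')
a=cv2.resize(t['pixels'][180:330,140:380],(480,300));b=cv2.resize(s['pixels'][100:290,230:470],(480,380))
cv2.imwrite('pics/g1.png',np.vstack([a,b])[:600])
```

```text
[-0.59413194 -0.2594209  -0.95738392]
```

View pics/g1.png

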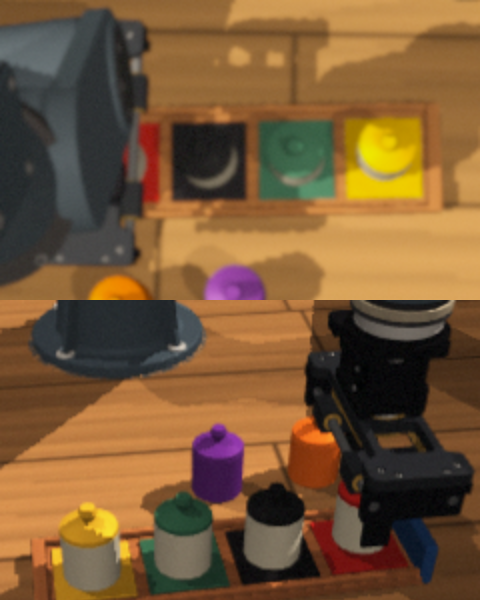

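The picture shows the gripper astride the red pot (scene crop about (360,525)), and the neighbours undisturbed. The opening of 47 mm confirms the grip. Lifting and carrying to bay 1.

Call:
servo_tool(
  targets=[
    [[0,0,-0.01],[0,0,0]],
    [[0,0,-0.03],[0,0,0]],
    [[0,0,-0.055],[0,0,0]],
    [[0,0.005,-0.085],[0,0,0]],
    [[-0.015,0.015,-0.105],[0,0,0]],
    [[-0.04,0.03,-0.115],[0,0,0]],
    [[-0.075,0.053,-0.118],[0,0,0]],
    [[-0.115,0.078,-0.118],[0,0,0]],
    [[-0.155,0.103,-0.118],[0,0,0]],
    [[-0.195,0.128,-0.118],[0,0,0]],
    [[-0.23,0.152,-0.118],[0,0,0]],
    [[-0.26,0.17,-0.118],[0,0,0]],
  ],
)

```text
time_s: 5.52
position: [0.6156, -0.0861, 0.151]
tcp_rot: [[0.002, 1.0, 0.0], [1.0, -0.002, -0.0], [-0.0, 0.0, -1.0]]
force: [0.8, 0.3, -2.1]
opening: 0.548
```

Call:
servo_tool(
  targets=[
    [[-0.025,0.015,0],[0,0,0]],
    [[-0.04,0.025,0],[0,0,0]],
    [[-0.047,0.03,0.0],[0,0,0]],
    [[-0.047,0.03,0.0],[0,0,0]],
    [[-0.047,0.03,0.0],[0,0,0]],
  ],
)

```text
time_s: 6.15
position: [0.6442, -0.1304, 0.1505]
tcp_rot: [[0.0, 1.0, -0.001], [1.0, -0.0, 0.001], [0.001, -0.001, -1.0]]
force: [0.2, -0.4, -1.6]
opening: 0.543
```

Call:
servo_tool(
  targets=[
    [[-0.002,0.001,0.01],[0,0,0]],
    [[-0.002,0.001,0.03],[0,0,0]],
    [[-0.002,0.001,0.052],[0,0,0]],
    [[-0.002,0.001,0.07],[0,0,0]],
    [[-0.002,0.001,0.082],[0,0,0]],
    [[-0.002,0.001,0.089],[0,0,0]],
    [[-0.002,0.001,0.092],[0,0,0]],
    [[-0.002,0.001,0.094],[0,0,0]],
    [[-0.002,0.001,0.095],[0,0,0]],
    [[-0.002,0.001,0.096],[0,0,0]],
  ],
)

```text
time_s: 7.4
position: [0.6462, -0.1337, 0.055]
tcp_rot: [[0.001, 1.0, 0.001], [1.0, -0.001, -0.0], [-0.0, 0.001, -1.0]]
force: [-0.1, 0.6, -1.0]
opening: 0.544
```

Run:
```python
from h import *
s=eyes.capture('scene');cv2.imwrite('pics/p1.png',cv2.resize(s['pixels'][130:390,140:460],None,fx=2,fy=2))
```

```text
(no output)
```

View pics/p1.png

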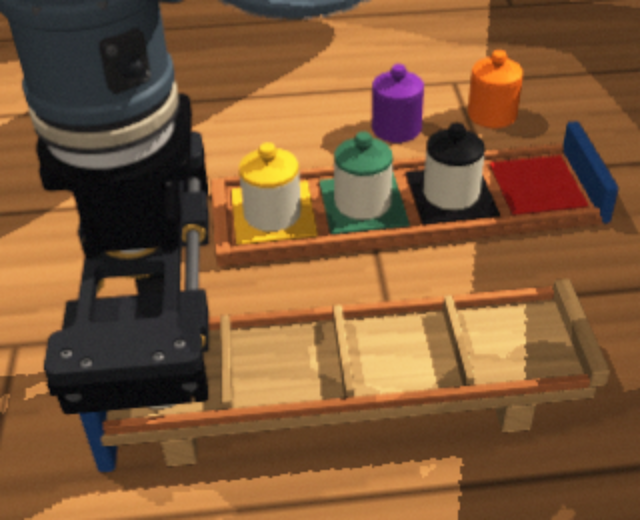

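The red pot hangs in the bay by the blue end (view about (130,390)). Now lowering gently to contact.

Call:
servo_tool(
  targets=[
    [[0,0,0.0007],[0,0,0]],
    [[0,0,0.0013],[0,0,0]],
    [[0,0,0.0013],[0,0,0]],
  ],
)

```text
time_s: 7.82
position: [0.6461, -0.1336, 0.0546]
tcp_rot: [[0.001, 1.0, 0.0], [1.0, -0.001, -0.0], [-0.0, 0.0, -1.0]]
force: [-2.0, 0.6, 5.9]
opening: 0.546
```

Call:
servo_tool(
  gripper=0.07,
  targets=[
    [[0,0,0],[0,0,0]],
    [[0,0,0],[0,0,0]],
    [[0,0,0],[0,0,0]],
    [[0,0,0],[0,0,0]],
    [[0,0,-0.006],[0,0,0]],
    [[0,0,-0.022],[0,0,0]],
    [[0,0,-0.045],[0,0,0]],
    [[0,0,-0.07],[0,0,0]],
    [[0.01,-0.01,-0.088],[0,0,0]],
    [[0.035,-0.03,-0.095],[0,0,0]],
    [[0.07,-0.06,-0.095],[0,0,0]],
    [[0.11,-0.094,-0.095],[0,0,0]],
  ],
)

```text
time_s: 9.32
position: [0.5507, -0.0223, 0.1491]
tcp_rot: [[0.002, 1.0, 0.001], [1.0, -0.002, 0.0], [0.0, 0.001, -1.0]]
force: [-0.8, -0.4, -0.4]
opening: 0.801
```

Call:
servo_tool(
  gripper=0.087,
  targets=[
    [[0.04,-0.034,0],[0,0,0]],
    [[0.075,-0.064,0],[0,0,0]],
    [[0.1,-0.086,0],[0,0,0]],
    [[0.115,-0.098,0],[0,0,0]],
    [[0.121,-0.103,0],[0,0,0]],
    [[0.121,-0.103,0],[0,0,0]],
    [[0.121,-0.103,0],[0,0,0]],
  ],
)

```text
time_s: 10.2
position: [0.4504, 0.097, 0.1483]
tcp_rot: [[0.002, 1.0, 0.001], [1.0, -0.002, -0.0], [-0.0, 0.001, -1.0]]
force: [-0.3, 0.7, -0.5]
opening: 1.002
```

Run:
```python
from h import *
s=eyes.capture('scene');cv2.imwrite('pics/p2.png',cv2.resize(s['pixels'][130:390,140:460],None,fx=2,fy=2))
```

```text
(no output)
```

View pics/p2.png

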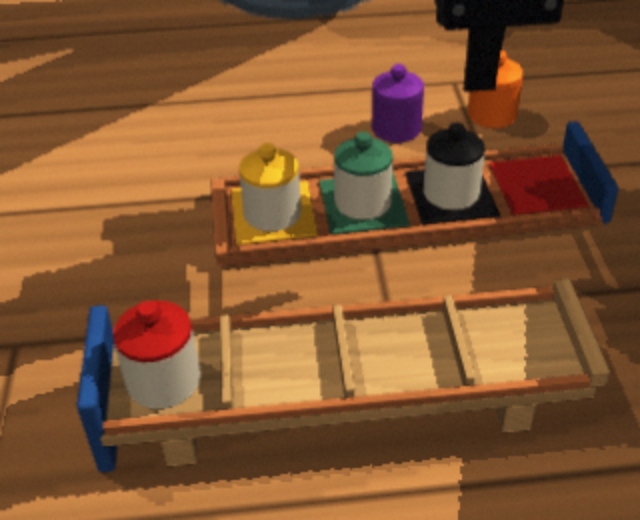

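Red stands upright, central in bay 1 (160,355). Now black.

Call:
servo_tool(
  targets=[
    [[0,-0.002,0.01],[0,0,0]],
    [[0,-0.002,0.035],[0,0,0]],
    [[0,-0.002,0.06],[0,0,0]],
    [[0,-0.002,0.082],[0,0,0]],
    [[0,-0.002,0.1],[0,0,0]],
    [[0,-0.002,0.113],[0,0,0]],
    [[0,-0.002,0.12],[0,0,0]],
    [[0,-0.002,0.121],[0,0,0]],
    [[0,-0.002,0.121],[0,0,0]],
  ],
)

```text
time_s: 11.38
position: [0.4475, 0.0976, 0.0276]
tcp_rot: [[0.001, 1.0, 0.001], [1.0, -0.001, -0.0], [-0.0, 0.001, -1.0]]
force: [0.4, 0.7, 0.1]
opening: 1.003
```

Call:
servo_tool(
  gripper=0.035,
  targets=[
    [[0,0,0],[0,0,0]],
    [[0,0,0],[0,0,0]],
    [[0,0,0],[0,0,0]],
    [[0,0,0],[0,0,0]],
    [[0,0,0],[0,0,0]],
    [[0,0,0],[0,0,0]],
    [[0,0,0],[0,0,0]],
    [[0,0,0],[0,0,0]],
  ],
)

```text
time_s: 12.38
position: [0.4479, 0.0976, 0.0274]
tcp_rot: [[0.001, 1.0, 0.001], [1.0, -0.001, -0.0], [-0.0, 0.001, -1.0]]
force: [2.0, 0.4, 0.9]
opening: 0.545
```

Call:
servo_tool(
  targets=[
    [[0,0,-0.008],[0,0,0]],
    [[0,0,-0.03],[0,0,0]],
    [[0,0,-0.058],[0,0,0]],
    [[0,0,-0.088],[0,0,0]],
    [[-0.005,0.007,-0.11],[0,0,0]],
    [[-0.02,0.026,-0.121],[0,0,0]],
    [[-0.045,0.058,-0.123],[0,0,0]],
    [[-0.075,0.096,-0.123],[0,0,0]],
    [[-0.105,0.135,-0.123],[0,0,0]],
    [[-0.13,0.166,-0.123],[0,0,0]],
    [[-0.147,0.188,-0.123],[0,0,0]],
    [[-0.154,0.197,-0.123],[0,0,0]],
  ],
)

```text
time_s: 13.88
position: [0.6437, -0.0574, 0.1496]
tcp_rot: [[0.002, 1.0, -0.002], [1.0, -0.002, 0.001], [0.001, -0.002, -1.0]]
force: [0.5, 0.3, -1.3]
opening: 0.549
```

Call:
servo_tool(
  targets=[
    [[0,0,0],[0,0,0]],
    [[0,0,0.01],[0,0,0]],
    [[0,0,0.03],[0,0,0]],
    [[0,0,0.05],[0,0,0]],
    [[0,0,0.065],[0,0,0]],
    [[0,0,0.073],[0,0,0]],
    [[0,0,0.073],[0,0,0]],
  ],
)

```text
time_s: 14.75
position: [0.6435, -0.0562, 0.0766]
tcp_rot: [[0.001, 1.0, -0.001], [1.0, -0.001, 0.0], [0.0, -0.001, -1.0]]
force: [-0.1, -0.3, -2.5]
opening: 0.544
```

Call:
servo_tool(
  targets=[
    [[0,0.001,0.006],[0,0,0]],
    [[0,0.001,0.013],[0,0,0]],
    [[0,0.001,0.018],[0,0,0]],
    [[0,0.001,0.02],[0,0,0]],
    [[0,0.001,0.0215],[0,0,0]],
    [[0,0.001,0.0225],[0,0,0]],
    [[0,0.001,0.0225],[0,0,0]],
  ],
)

```text
time_s: 15.62
position: [0.6451, -0.0566, 0.0548]
tcp_rot: [[0.001, 1.0, 0.0], [1.0, -0.001, -0.0], [-0.0, 0.0, -1.0]]
force: [-0.3, -0.4, -3.4]
opening: 0.54
```

Call:
servo_tool(
  targets=[
    [[0,0,0.0007],[0,0,0]],
    [[0,0,0.0013],[0,0,0]],
    [[0,0,0.0013],[0,0,0]],
  ],
)

```text
time_s: 16.0
position: [0.6452, -0.0566, 0.0544]
tcp_rot: [[0.001, 1.0, 0.001], [1.0, -0.001, -0.0], [-0.0, 0.001, -1.0]]
force: [-1.6, 0.7, 5.3]
opening: 0.546
```

Call:
servo_tool(
  gripper=0.07,
  targets=[
    [[0,0,0],[0,0,0]],
    [[0,0,0],[0,0,0]],
    [[0,0,0],[0,0,0]],
    [[0,0,0],[0,0,0]],
    [[0,0,-0.006],[0,0,0]],
    [[0,0,-0.022],[0,0,0]],
    [[0,0,-0.045],[0,0,0]],
    [[0,0,-0.07],[0,0,0]],
    [[0.004,-0.01,-0.088],[0,0,0]],
    [[0.012,-0.03,-0.094],[0,0,0]],
    [[0.025,-0.062,-0.094],[0,0,0]],
    [[0.04,-0.1,-0.094],[0,0,0]],
  ],
)

```text
time_s: 17.5
position: [0.5439, -0.0161, 0.1483]
tcp_rot: [[0.001, 1.0, 0.001], [1.0, -0.001, -0.0], [-0.0, 0.001, -1.0]]
force: [0.6, 0.6, 0.4]
opening: 0.808
```

Call:
servo_tool(
  gripper=0.087,
  targets=[
    [[0.015,-0.037,0],[0,0,0]],
    [[0.026,-0.065,0],[0,0,0]],
    [[0.034,-0.085,0],[0,0,0]],
    [[0.038,-0.094,0],[0,0,0]],
    [[0.038,-0.094,0],[0,0,0]],
    [[0.038,-0.094,0],[0,0,0]],
  ],
)

```text
time_s: 18.25
position: [0.4524, 0.0212, 0.1478]
tcp_rot: [[0.001, 1.0, 0.002], [1.0, -0.001, -0.0], [-0.0, 0.002, -1.0]]
force: [-0.3, 0.4, 0.3]
opening: 0.999
```

Run:
```python
from h import *
s=eyes.capture('scene');cv2.imwrite('pics/p3.png',cv2.resize(s['pixels'][130:390,140:460],None,fx=2,fy=2))
```

```text
(no output)
```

View pics/p3.png

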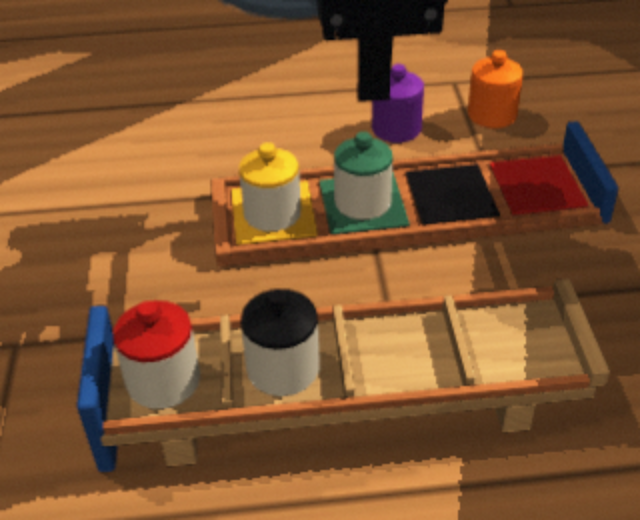

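Black stands upright in bay 2 (281,340), and red is undisturbed. Now green.

Call:
servo_tool(
  targets=[
    [[0,-0.001,0.01],[0,0,0]],
    [[0,-0.001,0.035],[0,0,0]],
    [[0,-0.001,0.06],[0,0,0]],
    [[0,-0.001,0.082],[0,0,0]],
    [[0,-0.001,0.1],[0,0,0]],
    [[0,-0.001,0.113],[0,0,0]],
    [[0,-0.001,0.119],[0,0,0]],
    [[0,-0.001,0.1205],[0,0,0]],
    [[0,-0.001,0.1205],[0,0,0]],
  ],
)

```text
time_s: 19.42
position: [0.4504, 0.0216, 0.0272]
tcp_rot: [[0.001, 1.0, 0.001], [1.0, -0.001, -0.0], [-0.0, 0.001, -1.0]]
force: [-0.2, -0.4, 0.2]
opening: 0.996
```

Call:
servo_tool(
  gripper=0.035,
  targets=[
    [[0,0,0],[0,0,0]],
    [[0,0,0],[0,0,0]],
    [[0,0,0],[0,0,0]],
    [[0,0,0],[0,0,0]],
    [[0,0,0],[0,0,0]],
    [[0,0,0],[0,0,0]],
    [[0,0,0],[0,0,0]],
    [[0,0,0],[0,0,0]],
  ],
)

```text
time_s: 20.42
position: [0.4506, 0.0215, 0.027]
tcp_rot: [[0.001, 1.0, 0.001], [1.0, -0.001, -0.0], [-0.0, 0.001, -1.0]]
force: [0.7, 0.1, 0.6]
opening: 0.544
```

Call:
servo_tool(
  targets=[
    [[0,0,-0.008],[0,0,0]],
    [[0,0,-0.03],[0,0,0]],
    [[0,0,-0.058],[0,0,0]],
    [[0,0,-0.088],[0,0,0]],
    [[0,0.007,-0.11],[0,0,0]],
    [[-0.001,0.026,-0.121],[0,0,0]],
    [[-0.001,0.058,-0.123],[0,0,0]],
    [[-0.001,0.096,-0.123],[0,0,0]],
    [[-0.001,0.135,-0.123],[0,0,0]],
    [[-0.001,0.166,-0.123],[0,0,0]],
    [[-0.001,0.187,-0.123],[0,0,0]],
    [[-0.001,0.195,-0.123],[0,0,0]],
  ],
)

```text
time_s: 21.92
position: [0.6451, 0.0205, 0.1496]
tcp_rot: [[0.001, 1.0, -0.001], [1.0, -0.001, 0.0], [0.0, -0.001, -1.0]]
force: [-0.6, -0.6, -1.6]
opening: 0.546
```

Call:
servo_tool(
  targets=[
    [[0,0,0],[0,0,0]],
    [[0,0,0.01],[0,0,0]],
    [[0,0,0.03],[0,0,0]],
    [[0,0,0.055],[0,0,0]],
    [[0,0,0.075],[0,0,0]],
    [[0,0,0.086],[0,0,0]],
    [[0,0,0.091],[0,0,0]],
    [[0,0,0.0935],[0,0,0]],
    [[0,0,0.0945],[0,0,0]],
    [[0,0,0.0945],[0,0,0]],
  ],
)

```text
time_s: 23.18
position: [0.6455, 0.0204, 0.056]
tcp_rot: [[0.001, 1.0, 0.001], [1.0, -0.001, -0.0], [-0.0, 0.001, -1.0]]
force: [0.8, -0.0, -1.7]
opening: 0.548
```

Call:
servo_tool(
  targets=[
    [[0,0,0.0007],[0,0,0]],
    [[0,0,0.0014],[0,0,0]],
    [[0,0,0.0014],[0,0,0]],
  ],
)

```text
time_s: 23.55
position: [0.6452, 0.0204, 0.0541]
tcp_rot: [[0.001, 1.0, 0.0], [1.0, -0.001, -0.0], [-0.0, 0.0, -1.0]]
force: [0.0, -0.3, -0.9]
opening: 0.547
```

Call:
servo_tool(
  targets=[
    [[0,0,0.0005],[0,0,0]],
    [[0,0,0.001],[0,0,0]],
    [[0,0,0.001],[0,0,0]],
  ],
)

```text
time_s: 23.92
position: [0.6452, 0.0204, 0.0541]
tcp_rot: [[0.001, 1.0, 0.0], [1.0, -0.001, -0.0], [-0.0, 0.0, -1.0]]
force: [-2.0, -0.6, 4.7]
opening: 0.543
```

Call:
servo_tool(
  gripper=0.07,
  targets=[
    [[0,0,0],[0,0,0]],
    [[0,0,0],[0,0,0]],
    [[0,0,0],[0,0,0]],
    [[0,0,0],[0,0,0]],
    [[0,0,-0.006],[0,0,0]],
    [[0,0,-0.022],[0,0,0]],
    [[0,0,-0.045],[0,0,0]],
    [[0,0,-0.07],[0,0,0]],
    [[-0.004,-0.01,-0.088],[0,0,0]],
    [[-0.012,-0.03,-0.094],[0,0,0]],
    [[-0.025,-0.062,-0.094],[0,0,0]],
    [[-0.04,-0.1,-0.094],[0,0,0]],
  ],
)

```text
time_s: 25.42
position: [0.5439, -0.0199, 0.1479]
tcp_rot: [[0.0, 1.0, 0.001], [1.0, -0.0, -0.001], [-0.001, 0.001, -1.0]]
force: [0.3, 0.1, 0.3]
opening: 0.802
```

Call:
servo_tool(
  gripper=0.087,
  targets=[
    [[-0.015,-0.037,0],[0,0,0]],
    [[-0.026,-0.063,0],[0,0,0]],
    [[-0.034,-0.083,0],[0,0,0]],
    [[-0.0365,-0.091,0],[0,0,0]],
    [[-0.0365,-0.091,0],[0,0,0]],
    [[-0.0365,-0.091,0],[0,0,0]],
  ],
)

```text
time_s: 26.18
position: [0.4551, -0.056, 0.1473]
tcp_rot: [[0.001, 1.0, 0.002], [1.0, -0.001, -0.0], [-0.0, 0.002, -1.0]]
force: [-0.2, -0.9, -0.4]
opening: 1.002
```

Run:
```python
from h import *
s=eyes.capture('scene');cv2.imwrite('pics/p4.png',cv2.resize(s['pixels'][130:390,140:460],None,fx=2,fy=2))
```

```text
(no output)
```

View pics/p4.png

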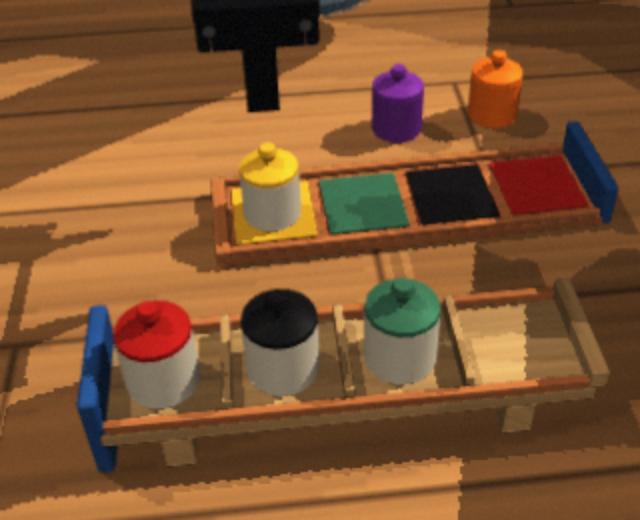

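Green stands upright in bay 3 (401,330). Now yellow.

Call:
servo_tool(
  targets=[
    [[0,-0.001,0.01],[0,0,0]],
    [[0,-0.001,0.035],[0,0,0]],
    [[0,-0.001,0.06],[0,0,0]],
    [[0,-0.001,0.082],[0,0,0]],
    [[0,-0.001,0.1],[0,0,0]],
    [[0,-0.001,0.113],[0,0,0]],
    [[0,-0.001,0.119],[0,0,0]],
    [[0,-0.001,0.12],[0,0,0]],
    [[0,-0.001,0.12],[0,0,0]],
  ],
)

```text
time_s: 27.35
position: [0.4533, -0.056, 0.0274]
tcp_rot: [[0.001, 1.0, 0.001], [1.0, -0.001, -0.0], [-0.0, 0.001, -1.0]]
force: [-0.8, 0.0, 0.4]
opening: 1.001
```

Call:
servo_tool(
  gripper=0.035,
  targets=[
    [[0,0,0],[0,0,0]],
    [[0,0,0],[0,0,0]],
    [[0,0,0],[0,0,0]],
    [[0,0,0],[0,0,0]],
    [[0,0,0],[0,0,0]],
    [[0,0,0],[0,0,0]],
    [[0,0,0],[0,0,0]],
    [[0,0,0],[0,0,0]],
  ],
)

```text
time_s: 28.35
position: [0.4536, -0.0561, 0.0272]
tcp_rot: [[0.001, 1.0, 0.001], [1.0, -0.001, -0.0], [-0.0, 0.001, -1.0]]
force: [2.4, 0.4, 1.1]
opening: 0.545
```

Call:
servo_tool(
  targets=[
    [[0,0,-0.008],[0,0,0]],
    [[0,0,-0.03],[0,0,0]],
    [[0,0,-0.058],[0,0,0]],
    [[0,0,-0.088],[0,0,0]],
    [[0.005,0.007,-0.11],[0,0,0]],
    [[0.02,0.026,-0.121],[0,0,0]],
    [[0.045,0.057,-0.123],[0,0,0]],
    [[0.075,0.095,-0.123],[0,0,0]],
    [[0.105,0.132,-0.123],[0,0,0]],
    [[0.13,0.163,-0.123],[0,0,0]],
    [[0.146,0.184,-0.123],[0,0,0]],
    [[0.152,0.1915,-0.123],[0,0,0]],
  ],
)

```text
time_s: 29.85
position: [0.6442, 0.0969, 0.1495]
tcp_rot: [[-0.0, 1.0, -0.002], [1.0, 0.0, -0.0], [-0.0, -0.002, -1.0]]
force: [-0.2, -0.9, -1.5]
opening: 0.545
```

Call:
servo_tool(
  targets=[
    [[0,0,0],[0,0,0]],
    [[0,0,0.01],[0,0,0]],
    [[0,0,0.03],[0,0,0]],
    [[0,0,0.055],[0,0,0]],
    [[0,0,0.075],[0,0,0]],
    [[0,0,0.086],[0,0,0]],
    [[0,0,0.091],[0,0,0]],
    [[0,0,0.0935],[0,0,0]],
    [[0,0,0.0945],[0,0,0]],
    [[0,0,0.0945],[0,0,0]],
  ],
)

```text
time_s: 31.1
position: [0.645, 0.096, 0.0561]
tcp_rot: [[0.001, 1.0, 0.001], [1.0, -0.001, -0.0], [-0.0, 0.001, -1.0]]
force: [0.2, -0.1, -1.4]
opening: 0.544
```

Call:
servo_tool(
  targets=[
    [[0,0,0.0007],[0,0,0]],
    [[0,0,0.0014],[0,0,0]],
    [[0,0,0.0014],[0,0,0]],
  ],
)

```text
time_s: 31.48
position: [0.6448, 0.0959, 0.0543]
tcp_rot: [[0.001, 1.0, 0.0], [1.0, -0.001, 0.0], [0.0, 0.0, -1.0]]
force: [0.7, -0.1, -0.8]
opening: 0.547
```

Call:
servo_tool(
  targets=[
    [[0,0,0.0005],[0,0,0]],
    [[0,0,0.001],[0,0,0]],
    [[0,0,0.001],[0,0,0]],
  ],
)

```text
time_s: 31.85
position: [0.6448, 0.0959, 0.0542]
tcp_rot: [[0.001, 1.0, 0.0], [1.0, -0.001, -0.0], [-0.0, 0.0, -1.0]]
force: [-2.0, -0.5, 6.6]
opening: 0.54
```

Call:
servo_tool(
  gripper=0.07,
  targets=[
    [[0,0,0],[0,0,0]],
    [[0,0,0],[0,0,0]],
    [[0,0,0],[0,0,0]],
    [[0,0,0],[0,0,0]],
    [[0,0,-0.006],[0,0,0]],
    [[0,0,-0.022],[0,0,0]],
    [[0,0,-0.045],[0,0,0]],
    [[0,0,-0.07],[0,0,0]],
    [[0.006,-0.01,-0.095],[0,0,0]],
    [[0.018,-0.03,-0.115],[0,0,0]],
    [[0.04,-0.062,-0.13],[0,0,0]],
    [[0.065,-0.1,-0.14],[0,0,0]],
  ],
)

```text
time_s: 33.35
position: [0.5451, 0.1614, 0.1954]
tcp_rot: [[0.002, 1.0, 0.004], [1.0, -0.002, 0.0], [0.001, 0.004, -1.0]]
force: [0.1, 0.8, 0.4]
opening: 0.801
```

Call:
servo_tool(
  targets=[
    [[0.03,-0.04,0],[0,0,0]],
    [[0.06,-0.07,0],[0,0,0]],
    [[0.09,-0.095,0],[0,0,0]],
    [[0.115,-0.11,0],[0,0,0]],
    [[0.13,-0.12,0],[0,0,0]],
    [[0.135,-0.125,0],[0,0,0]],
    [[0.135,-0.125,0],[0,0,0]],
    [[0.135,-0.125,0],[0,0,0]],
  ],
)

```text
time_s: 34.35
position: [0.4206, 0.2955, 0.1932]
tcp_rot: [[0.002, 1.0, 0.0], [1.0, -0.002, -0.0], [-0.0, 0.0, -1.0]]
force: [0.6, -0.0, 0.2]
opening: 0.803
```

Run:
```python
from h import *
s=eyes.capture('scene');t=eyes.capture('top')
for c,n in((t,'top'),(s,'scene')):
    for y in(-.132,-.056,.02,.096): print(n,y,'knob expected',proj(c,(.6445,y,.1)).round(1))
b=cv2.resize(s['pixels'][240:380,170:455],None,fx=2.5,fy=2.5);a=cv2.resize(t['pixels'][105:190,190:430],None,fx=2.5,fy=2.5)
o=np.zeros((a.shape[0]+b.shape[0],b.shape[1],3),'uint8');o[:a.shape[0],:a.shape[1]]=a;o[a.shape[0]:]=b;cv2.imwrite('pics/end.png',o)
```

```text
top -0.132 knob expected [381. 139.]
top -0.056 knob expected [335.5 137.9]
top 0.02 knob expected [289.7 136.9]
top 0.096 knob expected [243.8 135.9]
scene -0.132 knob expected [217.1 287.5]
scene -0.056 knob expected [279.9 281.9]
scene 0.02 knob expected [341.5 276.4]
scene 0.096 knob expected [401.9 270.9]
```

View pics/end.png

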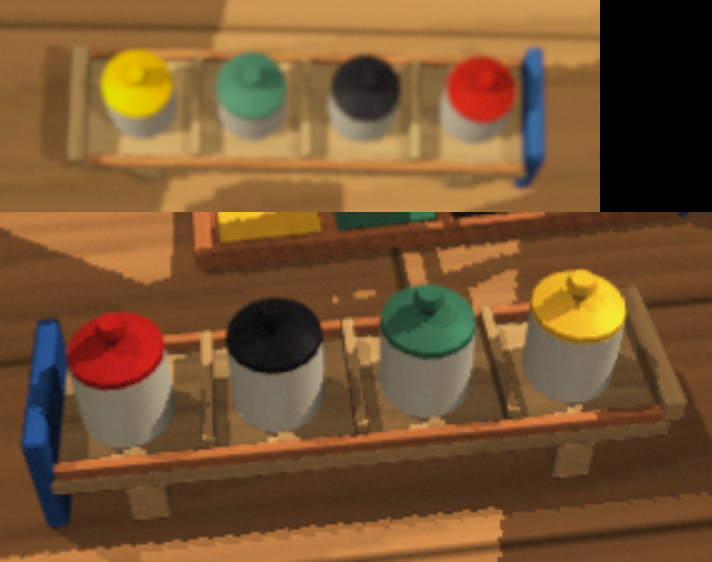

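All four pots stand upright and inside their bays. Knobs in the top crop are at (138,75), (252,76), (367,75) and (487,76), within about 4 mm of the bay centres. The gripper is well clear.

```bash
python3 -c "
from rig import order,telemetry
print(telemetry.read_state()['time_s'],order.hand_in())"
```

```text
the job is handed in; nothing more can be done
34.45 None
```

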